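# Wedge the rocking bur stand on a jeweller's bench

## Robot

A 6-joint arm with a two-finger parallel gripper is mounted at the origin on the work surface. World frame = base frame: x ahead of the robot, y to its left, z up, the work surface at z = 0. Lengths are in m, angles in rad, forces in N, time in s.
With the tool pointing down it reaches from about 0.425 to 0.95 m from the base axis. Payload 3.5 kg.
Tool frame: the origin (TCP) lies at the very end of the fingers, on their centre line; the grasp point (between the pads) lies 19 mm behind it; z points along the fingers, y is the direction in which the jaws open and shut (so a half turn about z gives the same grasp; the last joint's range is limited). The gripper opens to 85 mm and grips with 20 to 120 N. Pads are 22 mm wide; open, the fingers measure 114 mm over their backs; the gripper's body (76 mm by 85 mm) begins 54 mm behind the grasp point. The pads swing forward as they close: fully open they stand 13 mm farther back than shut.
Start: joints at [-1.493, 0.286, 1.577, -0, 1.279, -0.15], TCP at [0.152, -0.658, 0.231] pointing down, gripper open.
Joint ranges: [-2.77, 2.77], [-0.9, 2.22], [0.21, 2.48], [-1.53, 4.67], [0.24, 2.81], [-2.84, 2.84]. Speed limits (rad/s): [2.79, 2.79, 3.14, 3.14, 3.14, 3.14].

## Interface

Orientations are given as a unit quaternion [x, y, z, w].
In Python, from plant import ctrl, eyes, ticket gives the robot as it stands.
- The arm moves only by the tool send_rows, never from a script. Its arguments are lists of equal length, an entry for each row: "translation": the shift along the tool's x, y, z in units of 30 mm (1.0 is 30 mm), a list of three; "rotation": the turn, a rotation vector about the tool's x, y, z in units of 5 degrees (1.0 is 5 degrees), a list of three; "grip": the finger opening in mm, from 0 to 85.4. A call has 1 to 5 rows; each row shifts and turns the commanded pose from where the row before left it, along the tool's axes as they then stand; what a row does not reach is not made up. A row lasts 1/8 s, in which the tool goes at most 62.5 mm and 10.7 degrees, less where a joint would pass 70% of its speed; a pose out of reach is approached as far as the arm can. A call is refused whole if a number of a shift passes 1 or a number of a turn 1, either way. A call with a gripper value outside its range is refused whole. The fingers move at their own pace and stop on an object; "squeeze" is the grip in N (left out, the last holds). Time passes only in rows, so rows that do not move let the fingers close. It gives the time, the measured TCP pose, the force and the opening at its end, in the units of the state.
- ctrl.get_state(): the state, without advancing time (a new reading comes with each control period).
- eyes.read_camera(name): name is "side" or "top" or "wrist"; returns a dict with "image" (420x560x3 uint8, blue, green, red), "mtx" (3x3 intrinsics, pixels), "xyz" and "orientation" of the camera in the world; the wrist camera has in their place "hand_eye" (4x4, takes a point from camera to tool coordinates, whose origin is the TCP and whose axes are the flange's). Camera axes: x right, y down, z forward; pixel columns grow to the right and rows downward; lengths in m; the calibration is good to about 2 mm. The wrist camera is an equidistant fisheye: a pixel r from the principal point sees the ray r / f radians off the axis. A picture is of the moment at which its call begins: read the wrist's pose just before it. There is no depth.
- ticket.sign_off(): hands the job in, once; it reports no verdict.
The state is a dict: "time": time; "qpos": joint angles; "dq": joint speeds; "joint_efforts": joint torques, N m; "eef_pos": TCP position; "tcp_rot": TCP orientation; "contact_force": force on the tool from outside, world axes, zero at the start; "wrist_torque": the same for the moment, N m; "opening": opening from 0.0 (shut) to 1.0 (fully open).
Only numpy, scipy, OpenCV 4.12 (cv2) and the standard library are available. Lean on these libraries where they do the work, as an engineer would, in place of code of your own. Each camera call takes 0.05 s, during which the arm holds its last target. There are 200 camera calls.

## Task

The walnut bur stand rocks because its red foot is too short: push the wooden wedge, thin end first, along the bench under that foot until the stand no longer rocks, leaving the stand level and where it is. Then test it by touch: press down firmly on the brass disc above the red foot for about a second, pushing the wedge in further and pressing again if the corner still sinks. Only push and press with the fingers - do not grip or lift anything - leave the vise, tin and brush alone, and finish with the hand clear.

Things in the scene. Friction and masses are not known exactly. Their poses are not given: they have to be found in the camera images.
- stand: loose walnut case, 0.7-0.95 kg, 150 (own x) x 220 (y) x 42 mm; underside 18, flat top 60 mm above the bench. Origin: centre of its footprint, bench level; z up, x roughly away from the robot, y to its left. Pale bur strip on top, only over own x -68..-12, y -105..+25 mm, burs to 102 mm high. Four feet centred at own (+-60, +-90): three round grey rubber, 18 mm across and high, and the red one at (+60, +90)
- stand_foot (a point): centre of the underside of the short red foot (square, 30 x 30 mm, only 10 mm high), 8 mm above the bench while the stand rests level on its grey feet; its outer side (towards the stand's own +y) lies 15 mm from this point and 5 mm inside the case's side. The foot's sides are parallel to the case's
- stand_press (a point): centre of the brass disc, 28 mm across, flush in the top above the red foot, 60 mm above the bench while level, at own (+55, +85). Unwedged, 2 to 4 N down here rocks the corner about 6 mm down (tilt 0.08 rad); it comes back when let go. A fair test is 8 to 12 N for about a second; a well wedged corner then sinks under 1 mm
- wedge: loose pale wooden wedge, orange back end, about 90 g, 110 long x 64 wide, growing evenly from 2 mm thick at the tip to 26 mm at the flat upright back. Origin: centre of its flat underside, on the bench; own -y towards the tip, z up. It starts on the stand's own +y side, tip roughly (within 0.12 rad) towards the red foot, 35 to 110 mm short of it, up to 15 mm off its line
- wedge_tip (a point): middle of the thin tip edge, at bench level, 55 mm from the wedge's origin. The wedge fills the gap when the tip has gone about 27 mm past the red foot's outer side; it does not slip back out
- wedge_back (a point): middle of the lower edge of the flat back face (64 wide, 26 mm high), at bench level, 55 mm from the wedge's origin: push here. The wedge slides with about 1 N until it meets the foot, then the push rises quickly: 3 to 5 N more is snug; beyond about 6 N the corner is jacked up out of level
- stop: aluminium bar screwed to the bench, 170 x 22 x 30 mm, along the side of the stand away from the wedge (stand's own -y), 1 mm from the case: keeps the stand from sliding away; origin centre of its underside
- vise: bystander: round aluminium ball vise, 90 mm across, 78 mm high; origin centre of its underside
- tin: bystander: flat round tin with green lid, 58 mm across, 26 mm high; origin centre of its underside
- brush: bystander: bench brush lying on the near side of the wedge, about 200 long x 42 wide x 20 mm high; origin under its middle, own x along it to the bristles
Mind the look-alikes: they are no part of the job. What is shaped like the wedge but green, grey or turquoise is not meant.

How it is judged:
By the outcome, as a careful person would: the job done as asked, in the order asked, and still so for the second after the job is handed in, with the robot touching nothing.
It also fails if it takes over 58 s, if anything falls off the work surface, if the arm or the gripper's body presses on something with over 40 N, if the wrist force passes 120 N, or if a joint passes its speed limit or range.

## Working session

There is one attempt and no reset: what is moved stays moved. The work goes in short steps, Python scripts to look and compute and a tool call to move; the robot and the scene stay as the last step left them, time stands still between calls to the robot, and variables do not carry over. Pictures are saved under pics/ and viewed, about 8 in all and at most 12, crops included, and the job is handed in when it is done.

Besides the shell and the picture viewer there is one more tool, called after ">>>" as name(argument=value, ...) on one line, values as JSON. send_rows: Moves the arm, as the interface text tells. Its arguments: {"type":"object","properties":{"translation":{"type":"array"},"rotation":{"type":"array"},"grip":{"type":"array"},"squeeze":{"type":"number"}},"required":["translation","rotation","grip"]}

```bash
mkdir -p pics; ls
python3 - <<'E'
from plant import ctrl, eyes
import cv2
s=ctrl.get_state(); print({k:(v if not hasattr(v,'round') else v) for k,v in s.items()})
for n in("top","side"):
    c=eyes.read_camera(n); cv2.imwrite(f"pics/{n}0.png",c["image"]); print(n,c["mtx"],c["xyz"],c["orientation"])
E
```

```text
pics
{'time': 0.0, 'qpos': array([-1.49300284e+00,  2.87218004e-01,  1.57819526e+00,  1.85487313e-05,
        1.27861608e+00, -1.50024964e-01]), 'dq': array([-0.00125495,  0.0007844 ,  0.0005162 , -0.00061794, -0.00043196,
       -0.00072445]), 'joint_efforts': array([ 1.01068443e-03, -4.05981410e+01, -2.92623442e+01, -8.00848011e-05,
        5.82801760e-03, -2.34167587e-06]), 'eef_pos': array([ 0.15241492, -0.6568809 ,  0.22990241]), 'tcp_rot': array([ 9.93518923e-01,  1.13660304e-01,  5.28641756e-05, -1.21723171e-03]), 'contact_force': array([ 0.44626318,  0.12249493, -0.15793517]), 'wrist_torque': array([-0.02063691, -0.04154246, -0.02330038]), 'opening': 0.9987854215546697}
top [[524.39402277   0.         295.01663056]
 [  0.         524.39402277 209.66978264]
 [  0.           0.           1.        ]] [0.50783347 0.04923015 1.12275845] [ 0.70805906 -0.7053604   0.01822815 -0.02804998]
side [[525.92418542   0.         277.32451483]
 [  0.         525.92418542 204.80525186]
 [  0.           0.           1.        ]] [ 0.41065712 -0.86639904  0.65149536] [ 0.86712655 -0.08395474  0.04788924 -0.48862027]
```

View pics/top0.png

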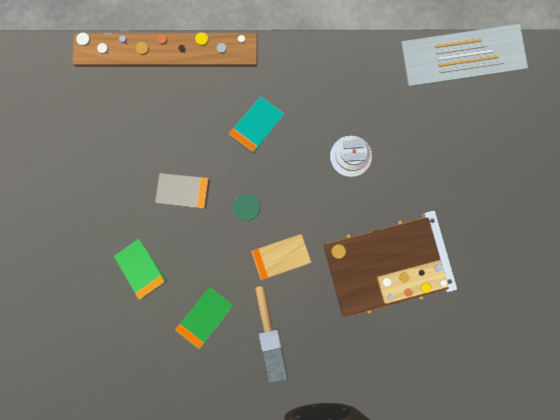

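View pics/side0.png

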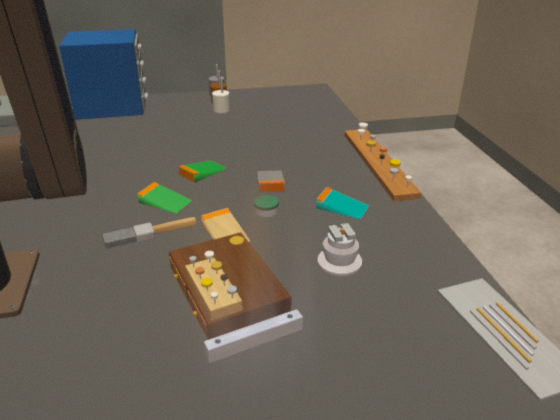

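Top view: the wanted wedge is the pale wood one with an orange back at about (281,257), tip pointing right toward the stand. Brass disc at (338,251).

Look-alikes, all rejected by colour:
- turquoise (257,124)
- grey (182,191)
- greens (139,268) and (204,318)
- in the side view, the pale wedge is at (225,228)

Next I fit the wedge and stand.

```bash
cat > h.py <<'E'
import numpy as np, cv2
from scipy.spatial.transform import Rotation as R
from scipy.optimize import minimize
def proj(c,P):
    p=(np.asarray(P,float)-c["xyz"])@R.from_quat(c["orientation"]).as_matrix()
    u=p@np.array(c["mtx"]).T; return u[:,:2]/u[:,2:]
def unproj(c,uv,z):
    d=R.from_quat(c["orientation"]).apply(np.linalg.inv(c["mtx"])@[*uv,1]); return c["xyz"]+d*(z-c["xyz"][2])/d[2]
def place(x,P):
    P=np.asarray(P,float); a=x[2]; m=np.array([[np.cos(a),-np.sin(a),0],[np.sin(a),np.cos(a),0],[0,0,1]])
    return P@m.T+[x[0],x[1],0]
STAND=[(x,y,z) for x in(-.075,.075) for y in(-.11,.11) for z in(.018,.06)]
WEDGE=[(x,y,z) for x in(-.032,.032) for y,z in((-.055,0),(-.055,.002),(.055,0),(.055,.026))]
def mask(c,lo,hi,roi):
    h=cv2.cvtColor(c["image"],cv2.COLOR_BGR2HSV); m=cv2.inRange(h,lo,hi); z=np.zeros_like(m); a,b,e,f=roi; z[b:f,a:e]=m[b:f,a:e]
    n,l,s,_=cv2.connectedComponentsWithStats(z); k=1+np.argmax(s[1:,4]); m=(l==k).astype(np.uint8)
    h,_=cv2.findContours(m,cv2.RETR_EXTERNAL,cv2.CHAIN_APPROX_NONE); return cv2.drawContours(m,h,-1,1,-1)
def fit(c,m,P,x0):
    S=8; M=cv2.resize(m,None,fx=S,fy=S,interpolation=cv2.INTER_LINEAR)
    def f(x):
        q=cv2.convexHull(((proj(c,place(x,P))+.5)*S*16).round().astype(np.int32)); z=np.zeros_like(M); cv2.fillConvexPoly(z,q,1,shift=4)
        return float((z!=M).sum())/S/S
    x0=np.array(x0); r=minimize(f,x0,method="Nelder-Mead",options=dict(initial_simplex=np.vstack([x0]+[x0+d for d in np.diag([.008,.008,.08])]),xatol=1e-4,fatol=.1))
    return r.x,r.fun
def look(c,xs=(.41,-.13,.26),xw=(.41,.08,.26)):
    ms=mask(c,(0,60,20),(30,255,255),(318,205,462,325)); mw=mask(c,(0,90,120),(30,255,255),(240,225,322,284))
    s,e1=fit(c,ms,STAND,xs); w,e2=fit(c,mw,WEDGE,xw); return s,w,(ms.sum(),e1),(mw.sum(),e2)
def report(s,w):
    foot=place(s,[(.06,.09,.008)])[0]; press=place(s,[(.055,.085,.06)])[0]; tip,back=place(w,[(0,-.055,0),(0,.055,0)])
    l=lambda p:place((0,0,-s[2]),[p-np.array([s[0],s[1],0])])[0].round(4)
    print("stand",s.round(4),"wedge",w.round(4),"rel yaw",round(w[2]-s[2],3)); print("foot",foot.round(4),"press",press.round(4),"tip",tip.round(4),"back",back.round(4))
    print("in stand: tip",l(tip),"back",l(back),"insertion mm",round(1000*(.105-l(tip)[1]),1))
E
python3 - <<'E'
from h import *
from plant import eyes
c=eyes.read_camera("top"); s,w,a,b=look(c); print(a,b); report(s,w)
print("brass meas",unproj(c,(338.5,251.5),.06))
im=c["image"].copy()
h=cv2.resize(im[195:325,235:465],None,fx=3.4,fy=3.4,interpolation=cv2.INTER_CUBIC)
for x,P in((s,STAND),(w,WEDGE)):
    q=cv2.convexHull(proj(c,place(x,P)).astype(np.float32)).reshape(-1,2); cv2.polylines(h,[((q-[235,195]+.5)*3.4).round().astype(int)],1,(255,255,0),1)
cv2.imwrite("pics/crop1.png",h)
E
```

```text
(np.uint64(8325), np.float64(365.5625)) (np.uint64(1660), np.float64(52.828125))
stand [ 0.4635 -0.1184  0.2696] wedge [0.4818 0.0946 0.328 ] rel yaw 0.058
foot [ 0.4973 -0.0156  0.008 ] press [ 0.4938 -0.0218  0.06  ] tip [0.4995 0.0425 0.    ] back [0.464  0.1466 0.    ]
in stand: tip [0.0776 0.1455 0.    ] back [0.0711 0.2553 0.    ] insertion mm -40.5
brass meas [ 0.49316476 -0.02398256  0.06      ]
```

View pics/crop1.png

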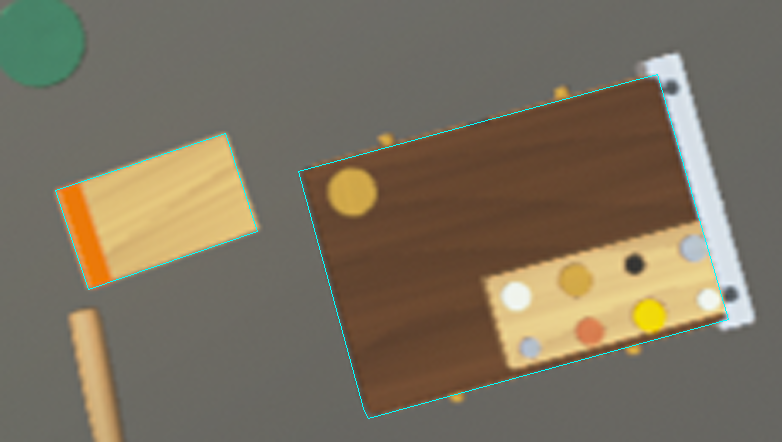

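The fit matches in the crop. Wedge corners lie on the outline, the brass disc agrees with the fit to 2 mm, and everything is within reach. The wedge is about 17 mm to the +x side of the foot's line, with the tip 40 mm short of the foot. I'll swing over with the fingers shut, nudge the wedge sideways onto the line, then push from the back.

>>> send_rows(translation=[[0.97,-0.13,0],[0.97,-0.13,0],[0.97,-0.13,0],[0.96,-0.13,0],[0.95,-0.13,0]], rotation=[[0,0,-0.5],[0,0,-0.5],[0,0,-0.5],[0,0,-0.5],[0,0,-0.5]], grip=[0,0,0,0,0], squeeze=40)

```text
time: 0.78
eef_pos: [0.2844, -0.5936, 0.2307]
tcp_rot: [0.975, 0.222, -0.0, -0.0]
contact_force: [-0.0, 0.4, 0.4]
opening: -0.001
```

>>> send_rows(translation=[[0.95,-0.13,0],[0.95,-0.13,0],[0.94,-0.13,0],[0.94,-0.13,0],[0.93,-0.13,0]], rotation=[[0,0,-0.5],[0,0,-0.5],[0,0,-0.5],[0,0,-0.5],[0,0,-0.5]], grip=[0,0,0,0,0])

```text
time: 1.4
eef_pos: [0.3959, -0.5051, 0.2308]
tcp_rot: [0.945, 0.327, -0.0, -0.0]
contact_force: [0.1, 0.0, 0.0]
opening: 0.0
```

>>> send_rows(translation=[[0.93,-0.13,0],[0.92,-0.13,0],[0.92,-0.13,0],[0.91,-0.13,0],[0.9,-0.13,0]], rotation=[[0,0,-0.5],[0,0,-0.5],[0,0,-0.5],[0,0,-0.5],[0,0,-0.5]], grip=[0,0,0,0,0])

```text
time: 2.02
eef_pos: [0.4826, -0.3973, 0.2308]
tcp_rot: [0.904, 0.428, -0.0, -0.0]
contact_force: [-0.4, -0.2, -0.9]
opening: 0.004
```

>>> send_rows(translation=[[0.9,-0.14,0],[0.9,-0.14,0],[0.89,-0.14,0],[0.89,-0.14,0],[0.88,-0.14,0]], rotation=[[0,0,-0.5],[0,0,-0.5],[0,0,-0.5],[0,0,-0.5],[0,0,-0.5]], grip=[0,0,0,0,0])

```text
time: 2.65
eef_pos: [0.5407, -0.2753, 0.2309]
tcp_rot: [0.852, 0.523, -0.0, -0.0]
contact_force: [0.0, 0.2, 0.4]
opening: -0.001
```

>>> send_rows(translation=[[0.88,-0.14,0],[0.87,-0.14,0],[0.87,-0.14,0],[0.86,-0.14,0],[0.86,-0.14,0]], rotation=[[0,0,-0.5],[0,0,-0.5],[0,0,-0.5],[0,0,-0.5],[0,0,-0.5]], grip=[0,0,0,0,0])

```text
time: 3.28
eef_pos: [0.5696, -0.1469, 0.2309]
tcp_rot: [0.79, 0.613, -0.0, -0.0]
contact_force: [0.3, -0.1, -0.3]
opening: 0.002
```

>>> send_rows(translation=[[0.85,-0.14,0],[0.85,-0.14,0],[0.84,-0.14,0],[0.84,-0.14,0],[0.83,-0.14,0]], rotation=[[0,0,-0.5],[0,0,-0.5],[0,0,-0.5],[0,0,-0.5],[0,0,-0.5]], grip=[0,0,0,0,0])

```text
time: 3.9
eef_pos: [0.5695, -0.0192, 0.2309]
tcp_rot: [0.719, 0.696, -0.0, -0.0]
contact_force: [0.2, -0.5, -0.4]
opening: 0.001
```

>>> send_rows(translation=[[0.83,-0.14,0],[0.82,-0.14,0],[0.82,-0.14,0],[0.81,-0.14,0],[0.81,-0.14,0]], rotation=[[0,0,-0.5],[0,0,-0.5],[0,0,-0.5],[0,0,-0.5],[0,0,-0.5]], grip=[0,0,0,0,0])

```text
time: 4.53
eef_pos: [0.542, 0.1018, 0.2309]
tcp_rot: [0.639, 0.77, -0.0, -0.0]
contact_force: [0.1, -1.3, 0.3]
opening: 0.001
```

>>> send_rows(translation=[[0,0,0],[0,0,0],[0.94,0.05,0],[0,0,1],[0,0,1]], rotation=[[0,0,-1],[0,0,-0.64],[0,0,0],[0,0,0],[0,0,0]], grip=[0,0,0,0,0])

```text
time: 5.15
eef_pos: [0.5348, 0.1286, 0.1708]
tcp_rot: [0.582, 0.813, 0.0, 0.0]
contact_force: [-0.6, 0.0, -0.0]
opening: -0.003
```

>>> send_rows(translation=[[0,0,1],[0,0,1],[0,0,0.8],[0,0,0],[0,0,0]], rotation=[[0,0,0],[0,0,0],[0,0,0],[0,0,0],[0,0,0]], grip=[0,0,0,0,0])

```text
time: 5.78
eef_pos: [0.5354, 0.1283, 0.0882]
tcp_rot: [0.582, 0.813, 0.0, 0.0]
contact_force: [0.4, 0.7, -0.3]
opening: 0.002
```

Run:
```python
from h import *
from plant import eyes,ctrl
s=ctrl.get_state(); print(s["time"],s["eef_pos"],s["tcp_rot"],s["contact_force"])
a=eyes.read_camera("wrist")["image"]; b=eyes.read_camera("top")["image"][180:330,220:420]
cv2.imwrite("pics/two1.png",np.hstack([cv2.resize(a,(400,300)),cv2.resize(b,(400,300))]))
```

```text
5.775 [0.53543438 0.12827668 0.08824084] [5.82468577e-01 8.12852965e-01 4.13185559e-04 4.93652891e-04] [ 0.43163685  0.72915573 -0.2748264 ]
```

View pics/two1.png

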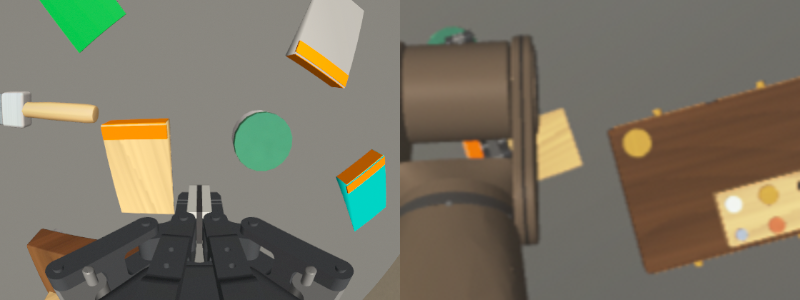

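Wrist view: the fingers at (200,185) are just right of the wedge (side at x≈172). The tin at (262,140) and brush at (60,110) are clear. Now I lower and nudge.

>>> send_rows(translation=[[0,0,0.9],[0,0,0.9],[0,0,0.8],[0,0,0],[0,-0.3,0]], rotation=[[0,0,0],[0,0,0],[0,0,0],[0,0,0],[0,0,0]], grip=[0,0,0,0,0])

```text
time: 6.5
eef_pos: [0.5278, 0.1254, 0.0111]
tcp_rot: [0.582, 0.813, 0.001, 0.001]
contact_force: [0.5, -1.0, 0.5]
opening: 0.005
```

>>> send_rows(translation=[[0,-0.12,0],[0,-0.1,0],[0,-0.1,0],[0,-0.1,0],[0,0,0]], rotation=[[0,0,0],[0,0,0.15],[0,0,0.15],[0,0,0.15],[0,0,0]], grip=[0,0,0,0,0])

```text
time: 7.12
eef_pos: [0.5147, 0.1214, 0.0098]
tcp_rot: [0.598, 0.801, 0.0, 0.0]
contact_force: [-0.3, 0.5, 0.9]
opening: 0.003
```

>>> send_rows(translation=[[0,-0.1,0],[0,-0.1,0],[0,-0.1,0],[0,0,0]], rotation=[[0,0,0.1],[0,0,0.1],[0,0,0],[0,0,0]], grip=[0,0,0,0])

```text
time: 7.62
eef_pos: [0.5057, 0.1189, 0.0095]
tcp_rot: [0.605, 0.796, 0.0, 0.0]
contact_force: [1.8, 0.6, 3.3]
opening: -0.0
```

Run:
```python
from h import *
from plant import eyes,ctrl
s=ctrl.get_state(); print(s["time"],s["eef_pos"],s["contact_force"])
w=eyes.read_camera("wrist");a=w["image"]; print(w["mtx"],w["hand_eye"])
b=eyes.read_camera("side")["image"][180:280,160:300]
cv2.imwrite("pics/two2.png",np.hstack([cv2.resize(a,(400,300)),cv2.resize(b,(400,300),interpolation=cv2.INTER_CUBIC)]))
```

```text
7.625 [0.50572559 0.11886343 0.0095496 ] [1.8295039  0.61723374 3.32020726]
[[325.1922621    0.         278.72283772]
 [  0.         325.1922621  213.32473044]
 [  0.           0.           1.        ]] [[ 8.87944681e-04 -9.53435719e-01 -3.01594994e-01  7.76130274e-02]
 [ 9.99999531e-01  7.29730696e-04  6.37255115e-04  1.97335234e-04]
 [-3.87498664e-04 -3.01595419e-01  9.53435920e-01 -1.42971263e-01]
 [ 0.00000000e+00  0.00000000e+00  0.00000000e+00  1.00000000e+00]]
```

View pics/two2.png

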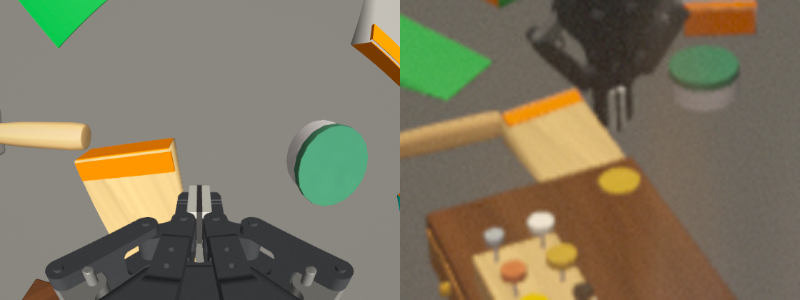

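```bash
cat >> h.py <<'E'
def wray(w,st,uv,z):
    K=np.array(w["mtx"]); d=np.array([(uv[0]-K[0,2])/K[0,0],(uv[1]-K[1,2])/K[1,1]]); t=np.hypot(*d)
    v=np.array([*(d/t*np.sin(t)),np.cos(t)]); H=np.array(w["hand_eye"]); T=R.from_quat(st["tcp_rot"])
    o=st["eef_pos"]+T.apply(H[:3,3]); r=T.apply(H[:3,:3]@v); return o+r*(z-o[2])/r[2]
E
python3 - <<'E'
from h import *
from plant import eyes,ctrl
import pickle
s=ctrl.get_state(); w=eyes.read_camera("wrist"); pickle.dump((s,w),open("w.pkl","wb"))
cv2.imwrite("pics/crop2.png",cv2.resize(w["image"][150:330,60:300],None,fx=3,fy=3,interpolation=cv2.INTER_CUBIC))
E
```

```text
(no output)
```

View pics/crop2.png

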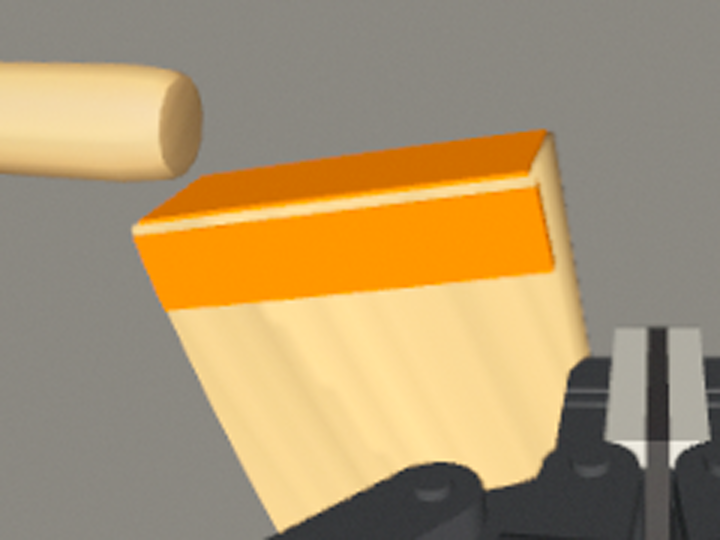

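Run:
```python
from h import *
import pickle
s,w=pickle.load(open("w.pkl","rb")); P=lambda u,v,z: wray(w,s,(u/3+60,v/3+150),z)
S=np.array([.4635,-.1184,0]);
def st(p): return place((0,0,-.2696),[p-S])[0].round(4)
for n,u,v,z in(("TL",137,226,.026),("TR",533,177,.026),("BL",202,177,0),("BR",548,131,0),("brush end low",170,182,.004),("brush tip",200,120,.01),("brush nearest z10",196,160,.01)):
    p=P(u,v,z); print(n,p.round(4),st(p))
a,b=P(202,177,0),P(548,131,0); print("yaw",np.arctan2(*(b-a)[1::-1]),np.linalg.norm(b-a)); a,b=P(137,226,.026),P(533,177,.026); print("yaw",np.arctan2(*(b-a)[1::-1]),np.linalg.norm(b-a)); print("tcp",s["eef_pos"],st(s["eef_pos"]))
```

```text
TL [0.4213 0.1284 0.026 ] [0.0251 0.2492 0.026 ]
TR [0.4793 0.1525 0.026 ] [0.0874 0.2569 0.026 ]
BL [0.4205 0.1281 0.    ] [0.0243 0.2491 0.    ]
BR [0.4787 0.1522 0.    ] [0.0867 0.2568 0.    ]
brush end low [0.4161 0.1272 0.004 ] [0.0197 0.2494 0.004 ]
brush tip [0.4231 0.142  0.01  ] [0.0304 0.2617 0.01  ]
brush nearest z10 [0.4233 0.1351 0.01  ] [0.0288 0.255  0.01  ]
yaw 0.3924216687170321 0.06291547700910195
yaw 0.39270938273538836 0.06282595915108774
tcp [0.50577334 0.11885545 0.00947844] [0.1039 0.2174 0.0095]
```

Unprojecting the back corners gives a wedge yaw of 0.123 relative to the stand, with the back centre at stand (55.5, 253). The edge lengths come out at 63 mm, against 64 expected. The brush end is only a few mm from the wedge's rear left corner, so there will be no more sideways pushing. A square two-finger push at the back should rotate the wedge onto the line.

>>> send_rows(translation=[[0,0.3,0],[0,0,-1],[0.8,0,-0.3],[0.8,-0.4,0],[0.7,-0.65,0]], rotation=[[0,0,0],[0,0,0],[0,0,0],[0,0,0],[0,0,0]], grip=[0,0,12,12,12])

```text
time: 8.4
eef_pos: [0.4648, 0.18, 0.0478]
tcp_rot: [0.605, 0.796, -0.001, -0.001]
contact_force: [-0.7, 0.3, -0.0]
opening: 0.142
```

>>> send_rows(translation=[[0,-0.65,0],[0,0,0],[0,0,0]], rotation=[[0,0,0],[0,0,0],[0,0,0]], grip=[12,12,12])

```text
time: 8.78
eef_pos: [0.4474, 0.1742, 0.0483]
tcp_rot: [0.605, 0.796, 0.0, 0.0]
contact_force: [-0.9, -0.3, -0.9]
opening: 0.144
```

Run:
```python
from h import *
from plant import eyes,ctrl
s=ctrl.get_state(); p=s["eef_pos"]; print(s["time"],p,place((0,0,-.2696),[p-np.array([.4635,-.1184,0])])[0],s["contact_force"],s["opening"])
a=eyes.read_camera("wrist")["image"]; b=eyes.read_camera("top")["image"][180:330,220:420]
cv2.imwrite("pics/two3.png",np.hstack([cv2.resize(a,(400,300)),cv2.resize(b,(400,300),interpolation=cv2.INTER_CUBIC)]))
```

```text
8.775 [0.44735995 0.17416986 0.04826953] [0.06236775 0.28630034 0.04826953] [-0.94765796 -0.26861679 -0.89112445] 0.1439318790772394
```

View pics/two3.png

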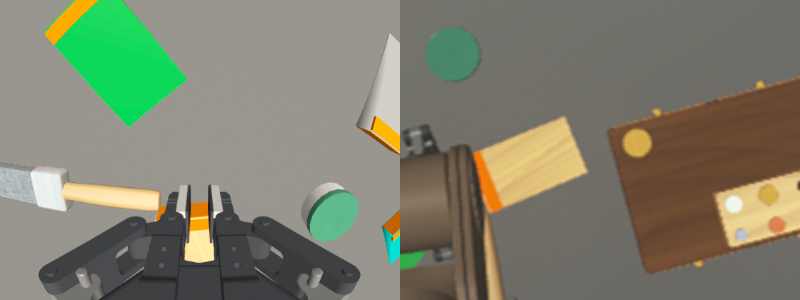

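>>> send_rows(translation=[[0,0.1,0.64],[0,0,0.64],[0,0,0],[-0.4,0,0],[-0.15,0,0]], rotation=[[0,0,0],[0,0,0],[0,0,0],[0,0,0],[0,0,0]], grip=[12,12,12,12,12])

```text
time: 9.5
eef_pos: [0.4553, 0.1584, 0.0109]
tcp_rot: [0.606, 0.796, 0.001, 0.001]
contact_force: [0.6, -0.3, 0.1]
opening: 0.139
```

>>> send_rows(translation=[[-0.12,0,0],[-0.12,0,0],[-0.12,0,0],[-0.12,0,0],[-0.12,0,0]], rotation=[[0,0,0],[0,0,0],[0,0,0],[0,0,0],[0,0,0]], grip=[12,12,12,12,12])

```text
time: 10.12
eef_pos: [0.4589, 0.1416, 0.0099]
tcp_rot: [0.605, 0.796, 0.0, -0.0]
contact_force: [-0.7, 0.2, 1.6]
opening: 0.142
```

```bash
cat > look.py <<'E'
from h import *
from plant import eyes,ctrl
import sys
s=ctrl.get_state(); p=s["eef_pos"]; print(s["time"],p.round(4),"tcp in stand",place((0,0,-.2696),[p-np.array([.4635,-.1184,0])])[0].round(4),s["contact_force"].round(1))
a=eyes.read_camera("wrist")["image"]; b=eyes.read_camera("top")["image"][180:330,220:420]
cv2.imwrite(sys.argv[1],np.hstack([cv2.resize(a,(400,300)),cv2.resize(b,(400,300),interpolation=cv2.INTER_CUBIC)]))
E
python3 look.py pics/two4.png
```

```text
10.125 [0.4589 0.1416 0.0099] tcp in stand [0.0648 0.2518 0.0099] [-0.7  0.2  1.6]
```

View pics/two4.png

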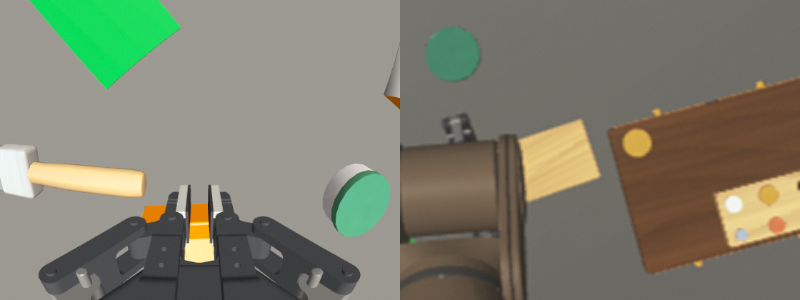

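The wedge has moved forward and turned. Its tip corners in the top image are at about (311.5,240) and (320,269). I'll compute the tip from those.

```bash
cat > tip.py <<'E'
from h import *
from plant import eyes,ctrl
# tip edge pose: mask corners of visible wedge in top view
c=eyes.read_camera("top"); st=ctrl.get_state()
m=mask(c,(0,60,150),(30,255,255),(240,225,335,300))
q=cv2.findContours(m,cv2.RETR_EXTERNAL,cv2.CHAIN_APPROX_NONE)[0][0].reshape(-1,2).astype(float)
W=np.array([unproj(c,u,.004) for u in q]); L=place((0,0,-.2696),W-np.array([.4635,-.1184,0]))
print("x range",L[:,0].min().round(4),L[:,0].max().round(4),"min y",L[:,1].min().round(4))
e=L[(L[:,1]<L[:,1].min()+.012)&(L[:,0]>L[:,0].min()+.012)&(L[:,0]<L[:,0].max()-.012)]; k=np.polyfit(e[:,0],e[:,1],1); print("edge slope",k[0].round(3),"n",len(e),"tip y at mid",np.polyval(k,(L[:,0].min()+L[:,0].max())/2).round(4))
p=place((0,0,-.2696),[st["eef_pos"]-np.array([.4635,-.1184,0])])[0]; print("tcp in stand",p.round(4),"F stand",place((0,0,-.2696),[st["contact_force"]])[0].round(2))
E
python3 tip.py
```

```text
x range 0.0236 0.0931 min y 0.1271
edge slope 0.051 n 20 tip y at mid 0.129
tcp in stand [0.0647 0.2517 0.0098] F stand [0.01 0.35 0.68]
```

>>> send_rows(translation=[[-0.12,0,0],[-0.12,0,0],[-0.12,0,0],[-0.12,0,0],[-0.12,0,0]], rotation=[[0,0,0],[0,0,0],[0,0,0],[0,0,0],[0,0,0]], grip=[12,12,12,12,12])

```text
time: 10.9
eef_pos: [0.4637, 0.1241, 0.0099]
tcp_rot: [0.605, 0.796, -0.0, -0.0]
contact_force: [-0.1, -0.2, -0.6]
opening: 0.142
```

```bash
python3 tip.py
```

```text
x range 0.022 0.0877 min y 0.1113
edge slope -0.012 n 19 tip y at mid 0.1124
tcp in stand [0.0649 0.2334 0.0099] F stand [ 0.27 -0.81  0.  ]
```

The wedge is now square to the foot: slope −0.01, centre at stand x ≈ 55. I'll push in to about 20 mm of insertion, then take fine steps watching the force.

>>> send_rows(translation=[[-0.12,0,0],[-0.12,0,0],[-0.12,0,0],[-0.12,0,0],[-0.12,0,0]], rotation=[[0,0,0],[0,0,0],[0,0,0],[0,0,0],[0,0,0]], grip=[12,12,12,12,12])

```text
time: 11.58
eef_pos: [0.4686, 0.1068, 0.01]
tcp_rot: [0.605, 0.796, 0.0, 0.0]
contact_force: [1.1, 0.9, 0.8]
opening: 0.141
```

>>> send_rows(translation=[[-0.1,0,0],[-0.1,0,0],[-0.1,0,0],[0,0,0]], rotation=[[0,0,0],[0,0,0],[0,0,0],[0,0,0]], grip=[12,12,12,12])

```text
time: 12.08
eef_pos: [0.471, 0.0981, 0.01]
tcp_rot: [0.605, 0.796, -0.0, 0.0]
contact_force: [-0.4, 0.1, 0.1]
opening: 0.141
```

```bash
cat > f.py <<'E'
from h import *
from plant import ctrl,eyes
F=[];
for i in range(6):
    s=ctrl.get_state(); F.append(place((0,0,-.2696),[s["contact_force"]])[0]); eyes.read_camera("top")
print(s["time"],"tcp st",place((0,0,-.2696),[s["eef_pos"]-np.array([.4635,-.1184,0])])[0].round(4),"F mean",np.mean(F,0).round(2),"sd",np.std(F,0).round(2))
E
python3 f.py
```

```text
12.325 tcp st [0.0648 0.207  0.0099] F mean [0.21 0.05 0.44] sd [0.5  0.46 0.47]
```

>>> send_rows(translation=[[-0.05,0,0],[-0.05,0,0],[-0.05,0,0],[-0.05,0,0]], rotation=[[0,0,0],[0,0,0],[0,0,0],[0,0,0]], grip=[12,12,12,12])

```text
time: 12.88
eef_pos: [0.4725, 0.0925, 0.0099]
tcp_rot: [0.605, 0.796, -0.0, -0.0]
contact_force: [-1.0, 1.6, -0.4]
opening: 0.142
```

```bash
python3 f.py
```

```text
13.125 tcp st [0.0649 0.2009 0.01  ] F mean [-0.07  0.46  0.  ] sd [0.43 0.88 0.46]
```

>>> send_rows(translation=[[-0.03,0,0],[-0.02,0,0]], rotation=[[0,0,0],[0,0,0]], grip=[12,12])

```text
time: 13.42
eef_pos: [0.4729, 0.0912, 0.0099]
tcp_rot: [0.605, 0.796, 0.0, -0.0]
contact_force: [-0.2, 0.4, 0.4]
opening: 0.142
```

```bash
python3 f.py
```

```text
13.675 tcp st [0.0649 0.1995 0.01  ] F mean [-0.2   0.43  0.33] sd [0.41 0.36 0.29]
```

>>> send_rows(translation=[[-0.03,0,0],[-0.02,0,0]], rotation=[[0,0,0],[0,0,0]], grip=[12,12])

```text
time: 13.98
eef_pos: [0.4733, 0.0897, 0.0099]
tcp_rot: [0.605, 0.796, 0.0, -0.0]
contact_force: [0.3, 1.6, 0.3]
opening: 0.144
```

```bash
python3 f.py
```

```text
14.225 tcp st [0.0649 0.1979 0.0099] F mean [0.22 0.61 0.11] sd [0.52 0.67 0.43]
```

>>> send_rows(translation=[[-0.02,0,0],[-0.02,0,0]], rotation=[[0,0,0],[0,0,0]], grip=[12,12])

```text
time: 14.52
eef_pos: [0.4736, 0.0887, 0.0099]
tcp_rot: [0.605, 0.796, 0.0, -0.0]
contact_force: [0.1, 1.9, 0.3]
opening: 0.138
```

```bash
python3 f.py
```

```text
14.775 tcp st [0.0649 0.1969 0.0099] F mean [0.38 1.93 0.77] sd [0.59 0.57 0.67]
```

Contact force is starting to rise (1.9 N), so smaller steps from here.

>>> send_rows(translation=[[-0.02,0,0],[0,0,0]], rotation=[[0,0,0],[0,0,0]], grip=[12,12])

```text
time: 15.08
eef_pos: [0.4736, 0.0883, 0.0099]
tcp_rot: [0.605, 0.796, 0.0, -0.0]
contact_force: [-0.6, 4.4, 1.6]
opening: 0.141
```

```bash
python3 f.py
```

```text
15.325 tcp st [0.0649 0.1965 0.0099] F mean [0.58 4.99 1.56] sd [0.48 0.84 0.52]
```

Snug: 5 N total, about 4 N above sliding. Backing off now, then going over the disc.

>>> send_rows(translation=[[0.3,0,0],[0,0,-1],[0,0,-1],[0,0,-1],[-1,-0.33,0]], rotation=[[0,0,0],[0,0,0],[0,0,0],[0,0,0],[0,0,0]], grip=[12,12,12,0,0])

```text
time: 16.0
eef_pos: [0.4722, 0.0652, 0.103]
tcp_rot: [0.604, 0.797, 0.001, 0.003]
contact_force: [1.3, -0.3, -0.4]
opening: -0.003
```

>>> send_rows(translation=[[-1,0,0],[-1,0,0],[-1,0,0],[0,0,0.6],[0,0,0]], rotation=[[0,0,0],[0,0,0],[0,0,0],[0,0,0],[0,0,0]], grip=[0,0,0,0,0])

```text
time: 16.62
eef_pos: [0.4926, -0.022, 0.0805]
tcp_rot: [0.605, 0.796, -0.001, -0.001]
contact_force: [-0.7, 0.3, 0.7]
opening: 0.001
```

```bash
python3 f.py; python3 look.py pics/two5.png
```

```text
16.875 tcp st [0.0555 0.0852 0.0826] F mean [-0.01  0.37 -0.14] sd [0.45 0.18 0.38]
16.925 [ 0.4943 -0.0214  0.0826] tcp in stand [0.0555 0.0853 0.0826] [-0.4  0.9  0. ]
```

View pics/two5.png

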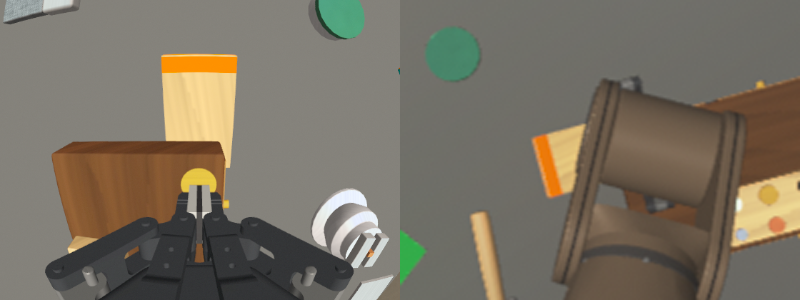

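The wedge sits straight under the corner, and the fingers are centred over the brass disc at (198,182) in the wrist view. Lowering onto it.

>>> send_rows(translation=[[0,0,0.5],[0,0,0.15],[0,0,0.05],[0,0,0.03],[0,0,0]], rotation=[[0,0,0],[0,0,0],[0,0,0],[0,0,0],[0,0,0]], grip=[0,0,0,0,0])

```text
time: 17.65
eef_pos: [0.4943, -0.0218, 0.0602]
tcp_rot: [0.605, 0.796, 0.0, 0.001]
contact_force: [0.5, -0.2, 0.9]
opening: -0.001
```

```bash
python3 f.py
```

```text
17.9 tcp st [0.0553 0.085  0.0601] F mean [ 0.05 -0.2   0.48] sd [0.47 0.41 0.35]
```

>>> send_rows(translation=[[0,0,0.02],[0,0,0]], rotation=[[0,0,0],[0,0,0]], grip=[0,0])

```text
time: 18.2
eef_pos: [0.4941, -0.0217, 0.06]
tcp_rot: [0.605, 0.796, -0.0, 0.0]
contact_force: [-2.7, 0.5, 4.9]
opening: 0.001
```

```bash
python3 f.py
```

```text
18.45 tcp st [0.0552 0.0851 0.06  ] F mean [-2.05  0.75  4.98] sd [0.25 0.61 0.33]
```

>>> send_rows(translation=[[0,0,0.02],[0,0,0],[0,0,0]], rotation=[[0,0,0],[0,0,0],[0,0,0]], grip=[0,0,0])

```text
time: 18.88
eef_pos: [0.4942, -0.0217, 0.0599]
tcp_rot: [0.605, 0.796, -0.0, -0.0]
contact_force: [-3.5, 0.7, 8.5]
opening: -0.003
```

```bash
python3 f.py
```

```text
19.125 tcp st [0.0553 0.0851 0.06  ] F mean [-3.35  1.44  8.58] sd [0.42 0.52 0.45]
```

>>> send_rows(translation=[[0,0,0.01],[0,0,0],[0,0,0],[0,0,0],[0,0,0]], rotation=[[0,0,0],[0,0,0],[0,0,0],[0,0,0],[0,0,0]], grip=[0,0,0,0,0])

```text
time: 19.8
eef_pos: [0.4942, -0.0217, 0.0599]
tcp_rot: [0.605, 0.796, -0.0, -0.0]
contact_force: [-4.3, 0.5, 9.6]
opening: 0.003
```

>>> send_rows(translation=[[0,0,0],[0,0,0],[0,0,0],[0,0,0],[0,0,0]], rotation=[[0,0,0],[0,0,0],[0,0,0],[0,0,0],[0,0,0]], grip=[0,0,0,0,0])

```text
time: 20.42
eef_pos: [0.4942, -0.0216, 0.0599]
tcp_rot: [0.605, 0.796, -0.0, -0.0]
contact_force: [-3.7, 1.1, 10.4]
opening: 0.001
```

```bash
python3 f.py
```

```text
20.675 tcp st [0.0553 0.0851 0.0599] F mean [-3.71  1.87 10.35] sd [0.46 0.48 0.61]
```

Held 9.6 to 10.4 N for over a second, and the corner sank about 0.2 mm. Lifting and swinging clear for a last look.

>>> send_rows(translation=[[0,0,-0.5],[0,0,-1],[0,0,-1],[0,0,-1],[0,0,-1]], rotation=[[0,0,0],[0,0,0],[0,0,0],[0,0,0],[0,0,0]], grip=[0,0,0,0,0])

```text
time: 21.35
eef_pos: [0.4939, -0.0216, 0.1948]
tcp_rot: [0.605, 0.796, 0.0, 0.0]
contact_force: [-0.4, -0.5, 0.9]
opening: 0.003
```

>>> send_rows(translation=[[-0.8,0,-0.4],[-0.8,0,0],[-0.8,0,0],[-0.8,0,0],[-0.8,0,0]], rotation=[[0,0,0.5],[0,0,0.5],[0,0,0.5],[0,0,0.5],[0,0,0.5]], grip=[0,0,0,0,0])

```text
time: 21.98
eef_pos: [0.5159, -0.1402, 0.2059]
tcp_rot: [0.689, 0.725, 0.0, 0.0]
contact_force: [0.7, 0.0, -0.8]
opening: 0.001
```

>>> send_rows(translation=[[-0.8,0,0],[-0.8,0,0],[-0.8,0,0],[-0.8,0,0],[-0.8,0,0]], rotation=[[0,0,0.5],[0,0,0.5],[0,0,0.5],[0,0,0.5],[0,0,0.5]], grip=[0,0,0,0,0])

```text
time: 22.6
eef_pos: [0.5115, -0.2601, 0.2057]
tcp_rot: [0.764, 0.645, 0.0, 0.0]
contact_force: [1.6, -0.6, 0.1]
opening: 0.001
```

>>> send_rows(translation=[[-0.8,0,0],[-0.8,0,0],[-0.8,0,0],[-0.8,0,0],[-0.8,0,0]], rotation=[[0,0,0.5],[0,0,0.5],[0,0,0.5],[0,0,0.5],[0,0,0.5]], grip=[0,0,0,0,0])

```text
time: 23.22
eef_pos: [0.481, -0.3766, 0.2054]
tcp_rot: [0.83, 0.558, -0.0, -0.0]
contact_force: [0.6, -0.2, -1.5]
opening: -0.003
```

>>> send_rows(translation=[[-0.8,0,0],[-0.8,0,0],[-0.8,0,0],[-0.8,0,0],[-0.8,0,0]], rotation=[[0,0,0.5],[0,0,0.5],[0,0,0.5],[0,0,0.5],[0,0,0.5]], grip=[0,0,0,0,0])

```text
time: 23.85
eef_pos: [0.4263, -0.4831, 0.2055]
tcp_rot: [0.886, 0.464, 0.0, -0.0]
contact_force: [0.0, 0.2, -0.2]
opening: 0.001
```

>>> send_rows(translation=[[-0.8,0,0],[-0.8,0,0],[-0.8,0,0],[-0.8,0,0],[-0.8,0,0]], rotation=[[0,0,0.5],[0,0,0.5],[0,0,0.5],[0,0,0.5],[0,0,0.5]], grip=[0,0,0,0,0])

```text
time: 24.48
eef_pos: [0.3499, -0.5754, 0.2055]
tcp_rot: [0.931, 0.365, 0.0, 0.0]
contact_force: [0.3, -0.1, -0.0]
opening: 0.003
```

Run:
```python
from h import *
from plant import eyes,ctrl
st=ctrl.get_state(); print(st["time"],st["eef_pos"].round(3))
c=eyes.read_camera("top"); d=eyes.read_camera("side"); cv2.imwrite("pics/fin_top.png",c["image"])
ref=cv2.imread("pics/top0.png"); m=lambda im:mask(dict(image=im),(0,60,20),(30,255,255),(312,205,462,325))
diff=cv2.absdiff(ref,c["image"]).max(2); 
cv2.imwrite("pics/fin.png",np.hstack([cv2.resize(c["image"][180:330,220:470],(480,288),interpolation=cv2.INTER_CUBIC),cv2.resize(cv2.cvtColor(diff[180:330,220:470]*2,cv2.COLOR_GRAY2BGR),(320,192)).copy() if 0 else cv2.resize(d["image"][180:360,140:320],(288,288),interpolation=cv2.INTER_CUBIC)]))
# stand displacement: features on stand top and brush, before/after
def ecc(a,b,r,model=cv2.MOTION_EUCLIDEAN):
    x,y,X,Y=r; w=np.eye(2,3,dtype=np.float32); A,B=[cv2.cvtColor(i[y:Y,x:X],cv2.COLOR_BGR2GRAY) for i in(a,b)]
    s,w=cv2.findTransformECC(A,B,w,model,None); cx=np.array([(X-x)/2,(Y-y)/2]); return s,(w[:,:2]@cx+w[:,2]-cx).round(2),np.arctan2(w[1,0],w[0,0]).round(4)
for n,r in(("stand",(330,215,462,312)),("brush",(250,284,292,386)),("tin",(230,190,264,224)),("vise",(326,130,376,180))): 
    try: print(n,ecc(ref,c["image"],r))
    except Exception as e: print(n,e)
```

```text
24.475 [ 0.35  -0.575  0.206]
stand (0.9962388351509246, array([0.04, 0.01]), np.float32(0.0003))
brush (0.9999083722680047, array([0.  , 0.02]), np.float32(-1e-04))
tin OpenCV(4.12.0) /io/opencv/modules/video/src/ecc.cpp:574: error: (-7:Iterations do not converge) NaN encountered. in function 'findTransformECC'

vise (0.9999921507471353, array([-0.,  0.]), np.float32(0.0008))
```

View pics/fin.png

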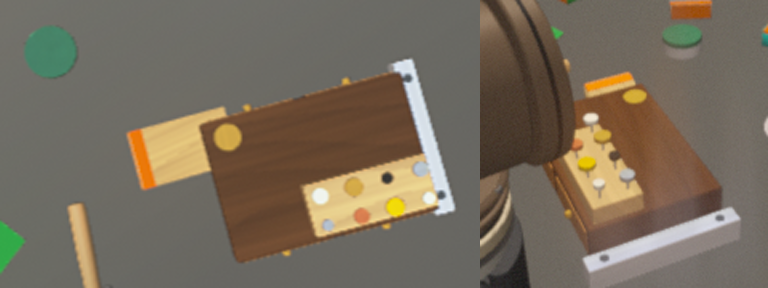

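The wedge is in under the corner. The stand and brush moved less than 0.05 px and the vise did not shift. Handing in.

```bash
python3 -c "
from plant import ticket
print(ticket.sign_off())"
```

```text
the job is handed in; nothing more can be done
None
```

The wedge is in snug under the red foot and the stand no longer rocks under a firm press. The job is handed in; the last clock reading was 24.5 s of the 58 s allowed.

- **Wedging:** I nudged the wedge sideways onto the foot's line, then pushed its back square with two fingers. It ended about 29–30 mm past the foot's outer side, with the push at 5 N, about 4 N above sliding.
- **Press test:** I pressed the brass disc with about 10 N for over a second. The corner sank about 0.2 mm, against the 1 mm limit, so no second push was needed.
- **Last checks:** Comparing top pictures from before and after, the stand and brush moved less than 0.05 px (about 0.1 mm) and turned less than 0.001 rad. The vise showed no shift. I did not measure the stand's tilt directly, but the disc stayed at its 60 mm level height. The hand finished well away, touching nothing.
- **Failed or off plan:**
  - The image comparison for the tin did not converge; it looks unmoved in the pictures, and the hand stayed about 35 mm clear of it.
  - The sideways nudge turned the wedge more than planned and brought its rear corner within a few millimetres of the brush. The square push corrected that, and the brush did not move.

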